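# Set the cheese press with its coarse ring and fine knob

### The job

Put the cheese in the press under pressure: with the wide coarse ring on top, run the plate down until it just bears on the mould's sprung follower, without driving the follower home with the ring. Then, with the small fine knob in the ring's centre, take up the follower's spring until you feel it go solid, tighten just a little more so that it sits firmly, without over-tightening, and let go. Leave the other things on the counter standing where they are.

Things in the scene. Friction and masses are not known exactly. Their poses are not given: they have to be found in the camera images.
- press: Cheese press fixed to the steel counter: white base 150 x 200 x 22 mm, steel columns at y = +-82 mm, aluminium crossbar 36 mm wide, 200 mm long along y, top 150 mm up. Two coaxial round black fluted knobs stand above it: wide coarse ring below, small fine knob above. Under it a 60 mm wide plate moves down. Origin: centre of the base's underside; z up, on the knobs' axis.
- ring_grip (a point): On the axis, mid-height of the coarse ring, 164 mm above the counter. Ring: 58 mm wide, 154 to 174 mm above the counter. Pinch from above, fine knob between the fingers. CLOCKWISE from above lowers fine knob and plate 5 mm per rad; 5 rad of travel. Does not turn the fine knob. Dry drag 0.92 N m against the motion, holds it where left; each N of pressing force adds 5 mN m anticlockwise.
- knob_grip (a point): Centre of the fine knob: 28 mm wide, 18 mm high, at the start 199 mm above the counter, sinking as the ring is turned. Pinch from above, tips clear of the ring. CLOCKWISE from above lowers the plate (not the knob) 2.5 mm per rad more; 6 rad of travel. Does not turn the ring. Dry drag 0.48 N m against the motion, holds it where left; each N of pressing force adds 2.5 mN m anticlockwise.
- fine (a joint): Angle of the fine knob, rad: 0 at the start (its anticlockwise stop), growing as it is turned clockwise seen from above.
- mould: White round mould, 104 mm wide, 60 mm high, fixed on the press base; origin: centre of its underside. A wooden sprung follower stands out of it, 3 to 9 mm below the plate at the start (not listed). From touch it gives 4 to 5.5 mm, 8 N rising to about 56 N; then it is home: 40 N per mm more. Ring: press at most 60 N. Well set: 70 to 160 N, best 115; over 175 is too tight.
- salt_jar: Clear jar with yellow lid, 64 mm wide, 85 mm high, loose beside the press; leave it. Origin: centre of its underside.
- mug: White mug, 76 mm wide, 85 mm high, loose beside the press; leave it. Origin: centre of its underside.
- bowl: Blue plastic bowl, 160 mm wide, loose; leave it. Origin: centre of its underside.
- soap_bottle: Washing-up bottle, 64 mm wide, 190 mm high, loose; leave it. Origin: centre of its underside.
- can: Steel can, 74 mm wide, 100 mm high, loose; leave it. Origin: centre of its underside.
There are look-alikes about, which are no part of the job. Leave any purple or red look-alike of the press alone.

How it is judged:
On the way, in this order (a step that is already met when the one before it is completed fails the run):
1. the plate, run down with the coarse ring, bears on the follower (over 3 N, under 65 N) while the fine knob is still at its start (contact force between press and mould between 3 and 65 N and value of joint fine below 0.15 rad), for 0.2 s.
2. with the fine knob (turned at least 0.3 rad) the follower is pressed home, over 65 N (contact force between press and mould above 65 N and value of joint fine above 0.3 rad), for 0.2 s.
At the end, for the whole second after the job is handed in: The plate presses on the follower with 65 to 170 N (follower home, not over-tightened), the fine knob stands at least 0.3 rad clockwise of its start, and both knobs are released (all of step 2 and contact force between press and mould below 170 N); the robot touches nothing.
It fails at once if the follower driven home with the coarse ring: over 65 N before the fine knob has been turned 0.15 rad (contact force between press and mould above 65 N and value of joint fine below 0.15 rad).
It fails at once if press over-tightened: over 185 N (contact force between press and mould above 185 N).
It fails at once if one of the other things on the counter moved more than 40 mm or tipped over (distance of any of salt_jar, mug, bowl, soap_bottle, can from where it was at the start of the episode above 0.04 m or angle between any of salt_jar, mug, bowl, soap_bottle, can's own z axis and vertical above 0.4 rad).
It also fails if it takes over 70 s, if anything falls off the work surface, if the arm or the gripper's body presses on something with over 40 N, if the wrist force passes 120 N, or if a joint passes its speed limit or range.

### The arm

A 6-joint arm with a two-finger parallel gripper is mounted at the origin on the work surface. World frame = base frame: x ahead of the robot, y to its left, z up, the work surface at z = 0. Lengths are in m, angles in rad, forces in N, time in s.
With the tool pointing down it reaches from about 0.225 to 0.875 m from the base axis. Payload 3.4 kg.
Tool frame: the origin (TCP) lies at the very end of the fingers, on their centre line; the grasp point (between the pads) lies behind it (manip.grasp_offset is the z of the grasp point in the tool frame, in m); z points along the fingers, y is the line along which they close (so a half turn about z gives the same grasp; the last joint's range is limited). The gripper opens to 85 mm and grips with 20 to 120 N. Pads are 22 mm wide; open, the fingers measure 114 mm over their backs; the gripper's body (76 mm by 85 mm) begins 54 mm behind the grasp point. The pads swing forward as they close: fully open they stand 13 mm farther back than shut.
Start: joints at [-1.333, 0.276, 1.505, -0, 1.361, -0.121], TCP at [0.202, -0.538, 0.197] pointing down, gripper open.
Joint ranges: [-2.89, 2.89], [-0.75, 2.08], [0.22, 2.7], [-1.18, 4.32], [0.11, 2.71], [-2.7, 2.7]. Speed limits (rad/s): [2.57, 2.57, 3.14, 3.14, 3.14, 3.14].

### API

Orientations are given as a unit quaternion [w, x, y, z].
In Python, from rig import manip gives the robot as it stands.
- The arm moves only by the shell command python3 -m pendant 'ROWS' [FORCE]. ROWS is JSON, a list of rows, each an object of numbers: "dx", "dy", "dz": the shift along the tool's x, y, z in m; "rx", "ry", "rz": the turn, a rotation vector about the tool's x, y, z in degrees; "hand": the finger opening in m, from 0 to 0.0854. In form: [{"dx": .., "dy": .., "dz": .., "rx": .., "ry": .., "rz": .., "hand": ..}, ...]. A call has 1 to 12 rows; each row shifts and turns the commanded pose from where the row before left it, along the tool's axes as they then stand; what a row does not reach is not made up. A row lasts 1/12 s, in which the tool goes at most 41.7 mm and 7.16 degrees, less where a joint would pass 70% of its speed; a pose out of reach is approached as far as the arm can. A call is refused whole if a number of a shift passes 0.0417 or a number of a turn 7.16, either way. A call with a gripper value outside its range is refused whole. The fingers move at their own pace and stop on an object; FORCE is the grip in N (left out, the last holds). Time passes only in rows, so rows that do not move let the fingers close. It gives the time, the measured TCP pose, the force, the opening and the grip force at its end, in the units of the state.
- manip.get_state(): the state, without advancing time (a new reading comes with each control period).
- manip.get_image(name): name is "side" or "top"; returns a dict with "frame" (384x512x3 uint8, red, green, blue), "fx", "fy", "cx", "cy" (pixels), "position" and "attitude" of the camera in the world. Camera axes: x right, y up, looking along -z (the intrinsics and any distortion apply to the point x, -y, -z); pixel columns grow to the right and rows downward; lengths in m; the calibration is good to about 2 mm. A picture is of the moment at which its call begins. There is no depth.
- manip.sign_off(): hands the job in; it is judged then, once.
The state is a dict: "clock": time; "qpos": joint angles; "qd": joint speeds; "effort": joint torques, N m; "position": TCP position; "ee_rot": TCP orientation; "contact_force": force on the tool from outside, world axes, zero at the start; "moment": the same for the moment, N m; "width": finger opening in m; "gripper_force": force on a finger pad.
Only numpy, scipy, OpenCV 4.12 (cv2) and the standard library are available. Lean on these libraries where they do the work, as an engineer would, in place of code of your own. Each camera call takes 0.05 s, during which the arm holds its last target. There are 200 camera calls.

## Working session

There is one attempt and no reset: what is moved stays moved. The work goes in short steps, Python scripts to look and compute and a shell command to move; the robot and the scene stay as the last step left them, time stands still between calls to the robot, and variables do not carry over. Pictures are saved under pics/ and viewed, at most 10 in all, crops included, and the job is handed in when it is done.

```bash
ls; mkdir -p pics; python3 - <<'E'
from rig import manip
import cv2,numpy as np
s=manip.get_state(); print({k:np.round(v,3) if v is not None else None for k,v in s.items()}, manip.grasp_offset)
for n in ("side","top"):
    d=manip.get_image(n); cv2.imwrite(f"pics/{n}0.png",d["frame"][:,:,::-1])
    print(n,{k:d[k] for k in d if k!="frame"})
E
```

```text
pics
{'clock': np.float64(0.0), 'qpos': array([-1.333,  0.277,  1.506, -0.   ,  1.361, -0.121]), 'qd': array([-0.001,  0.   , -0.001, -0.001,  0.   , -0.   ]), 'effort': array([ 0.0000e+00, -4.1677e+01, -2.4581e+01, -0.0000e+00,  1.1000e-02,
        0.0000e+00]), 'position': array([ 0.202, -0.538,  0.196]), 'ee_rot': array([-0.001,  0.984,  0.178, -0.   ]), 'contact_force': array([-0.338,  0.127, -0.685]), 'moment': array([-0.019,  0.014, -0.031]), 'gripper_force': np.float64(0.0), 'width': np.float64(0.085)} -0.0187
side {'fx': 411.2961043403319, 'fy': 411.2961043403319, 'cx': 253.92140746814195, 'cy': 187.44712954872548, 'position': array([ 0.62681909, -0.88786954,  1.06825283]), 'attitude': array([0.92185006, 0.3730485 , 0.04221419, 0.09615222])}
top {'fx': 398.0641409966995, 'fy': 398.0641409966995, 'cx': 257.35275451091127, 'cy': 195.67320383049, 'position': array([0.17860623, 0.00462376, 1.59915172]), 'attitude': array([ 0.70522611,  0.07057557, -0.06345886, -0.70260102])}
```

View pics/side0.png

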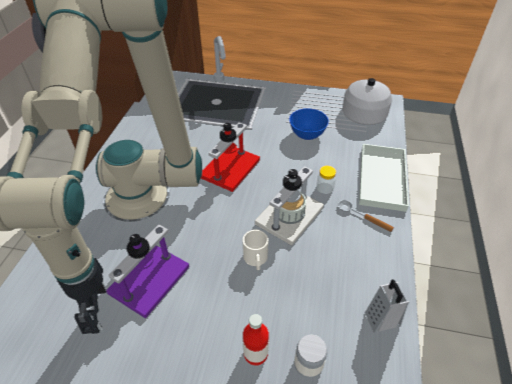

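View pics/top0.png

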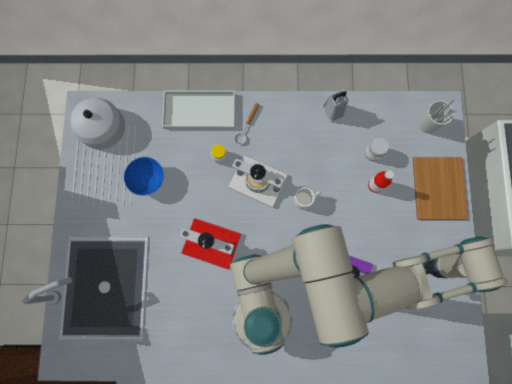

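Side view: the white press is at about (290,210), with its knobs at (291,182). The red look-alike is at (230,160) and the purple one at (147,270). Top view: the white press is at (258,180), with its knobs at (258,172), and the red one is at (210,243). The mug stands at side (255,248) / top (305,198). The salt jar stands at side (327,178) / top (219,153). I choose the white one and will check it in one crop.

```bash
cat > h.py <<'E'
import numpy as np,cv2
from scipy.spatial.transform import Rotation as R
from rig import manip
def ray(d,u,v):
    r=R.from_quat(np.roll(d["attitude"],-1)).as_matrix()@np.array([(u-d["cx"])/d["fx"],-(v-d["cy"])/d["fy"],-1.])
    return d["position"],r
def onz(d,u,v,z):
    p,r=ray(d,u,v); return p+r*(z-p[2])/r[2]
def proj(d,P):
    c=R.from_quat(np.roll(d["attitude"],-1)).as_matrix().T@(np.asarray(P)-d["position"])
    return np.array([d["cx"]-d["fx"]*c[0]/c[2], d["cy"]+d["fy"]*c[1]/c[2]])
E
python3 - <<'E'
from h import *
T=manip.get_image("top");S=manip.get_image("side")
c=[]
for d,(u,v) in((T,(258,178)),(S,(292,200))):
    f=d["frame"][v-50:v+50,u-35:u+35,::-1]; c.append(cv2.resize(f,(400,571),interpolation=cv2.INTER_CUBIC))
cv2.imwrite("pics/crop1.png",np.hstack(c))
for d,n,(u0,v0,u1,v1) in((T,"top",(240,155,278,195)),(S,"side",(275,165,310,205))):
    m=(d["frame"].max(2)<60).astype(np.uint8); w=np.zeros_like(m); w[v0:v1,u0:u1]=m[v0:v1,u0:u1]
    k,l,st,ce=cv2.connectedComponentsWithStats(w)
    for i in range(1,k):
        if st[i,4]>15: print(n,st[i],ce[i],[onz(d,*ce[i],z)[:2].round(4) for z in (.164,.19,.208)])
E
```

```text
top [251 165  14  14 150] [257.64       171.42666667] [array([0.5461, 0.0191]), array([0.5394, 0.0189]), array([0.5348, 0.0187])]
side [284 170  17  21 212] [292.10377358 181.31132075] [array([0.549, 0.018]), array([ 0.5512, -0.0081]), array([ 0.5528, -0.0261])]
```

View pics/crop1.png

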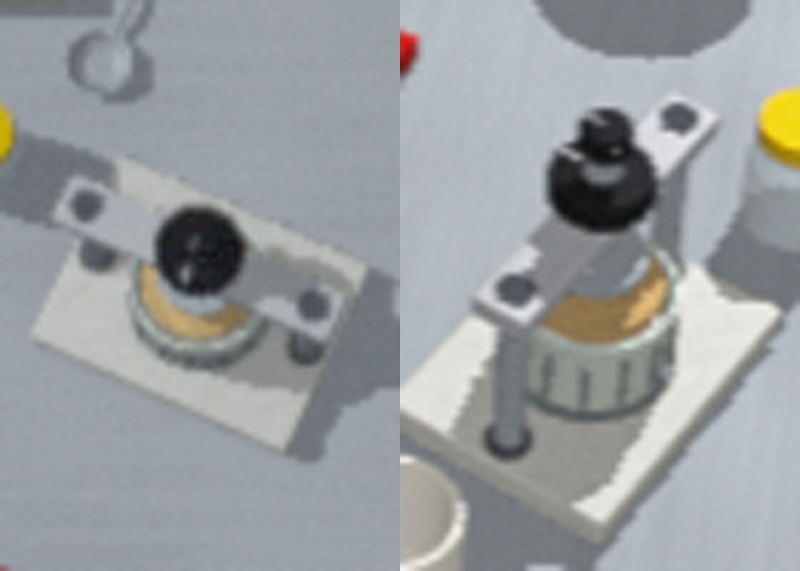

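The crop confirms the white press with the cheese under it and two coaxial black knobs. The ring is at top (257.7,171.4) / side (292,182), and the bar-end caps are visible in both views.

```bash
python3 - <<'E'
from h import *
T=manip.get_image("top");S=manip.get_image("side")
k=5.714
t=lambda a,b:(223+a/k-.5,128+b/k-.5); s=lambda a,b:(257+a/k-.5,150+b/k-.5)
for d,f,pts in((T,t,[(87,205),(314,304)]),(S,s,[(278,118),(116,289)])):
    P=[onz(d,*f(*p),.152) for p in pts]; v=P[0]-P[1]
    print(np.round(P,4), (P[0]+P[1])/2, np.linalg.norm(v), np.degrees(np.arctan2(v[1],v[0])))
def tri(a,b):
    (p,r),(q,w)=ray(T,*a),ray(S,*b)
    x=np.linalg.lstsq(np.c_[r,-w],q-p,rcond=None)[0]; A=p+r*x[0];B=q+w*x[1]; return (A+B)/2,np.linalg.norm(A-B)
print("ring",tri(t(201,251),s(202,182)))
print("capL",tri(t(87,205),s(278,118)),"capR",tri(t(314,304),s(116,289)))
print("ringtop",onz(T,*t(201,251),.172), "side ring",onz(S,*s(202,182),.164),"side fine top",onz(S,*s(207,128),.204))
# others
hs=cv2.cvtColor(T["frame"],cv2.COLOR_RGB2HSV)
for nm,lo,hi,z,w in(("jar",(22,120,120),(35,255,255),.085,(205,140,235,168)),):
    m=cv2.inRange(hs,lo,hi); q=np.zeros_like(m);q[w[1]:w[3],w[0]:w[2]]=m[w[1]:w[3],w[0]:w[2]]
    ys,xs=np.nonzero(q);print(nm,onz(T,xs.mean(),ys.mean(),z))
print("mug",onz(T,305,197,.085))
E
```

```text
[[ 0.5802  0.0943  0.152 ]
 [ 0.5137 -0.0547  0.152 ]] [0.54694495 0.0197932  0.152     ] 0.1632476730647248 65.95802057910277
[[ 0.5818  0.089   0.152 ]
 [ 0.5145 -0.0585  0.152 ]] [0.54814676 0.01528483 0.152     ] 0.16212403212571203 65.4751724624342
ring (array([0.54737442, 0.01927512, 0.16194166]), np.float64(0.0015693430666368622))
capL (array([0.581591 , 0.0946414, 0.1467729]), np.float64(0.00011816741110276788)) capR (array([ 0.51428619, -0.05499025,  0.14831704]), np.float64(0.0005343258218839438))
ringtop [0.54403089 0.01892333 0.172     ] side ring [0.54825722 0.01765019 0.164     ] side fine top [0.54841571 0.01828783 0.204     ]
jar [0.64940068 0.17778976 0.085     ]
mug [ 0.46482608 -0.16364748  0.085     ]
```

```bash
python3 -m pendant '[{"rz":-6.95,"dz":-0.015},{"rz":-6.95,"dz":-0.015},{"rz":-6.95,"dz":-0.015},{"rz":-6.95,"dz":-0.015},{"rz":-6.95,"dz":-0.015},{"rz":-6.95,"dz":-0.015},{"rz":-6.95,"dz":-0.015},{"rz":-6.95,"dz":-0.015},{"rz":-6.95,"dz":-0.015},{"rz":-6.95,"dz":-0.015},{}]'
python3 -m pendant '[{"dx":0.031,"dy":0.019},{"dx":0.031,"dy":0.019},{"dx":0.031,"dy":0.019},{"dx":0.031,"dy":0.019},{"dx":0.031,"dy":0.019},{"dx":0.031,"dy":0.019},{"dx":0.031,"dy":0.019},{"dx":0.031,"dy":0.019},{"dx":0.031,"dy":0.019},{}]'
python3 -m pendant '[{"dx":0.031,"dy":0.019},{"dx":0.031,"dy":0.019},{"dx":0.031,"dy":0.019},{"dx":0.031,"dy":0.019},{"dx":0.031,"dy":0.019},{"dx":0.031,"dy":0.019},{"dx":0.031,"dy":0.019},{"dx":0.031,"dy":0.019},{},{}]'
python3 -c "
from h import *
s=manip.get_state();print(s['clock'],s['position'],s['qpos'],R.from_quat(np.roll(s['ee_rot'],-1)).as_matrix().round(3))"
```

```text
0.3 [ 0.20184975 -0.53823016  0.19701689] [-1.33301895e+00  2.76163700e-01  1.50530243e+00 -1.52089655e-05
  1.36069576e+00 -1.21043383e-01] [[ 0.936  0.351 -0.   ]
 [ 0.351 -0.936  0.001]
 [ 0.    -0.001 -1.   ]]invalid input
invalid input
invalid input
```

```bash
python3 -m pendant '[{"rz":-6.95,"dz":-0.015},{"rz":-6.95,"dz":-0.015},{"rz":-6.95,"dz":-0.015},{"rz":-6.95,"dz":-0.015},{"rz":-6.95,"dz":-0.015},{"rz":-6.95,"dz":-0.015},{"rz":-6.95,"dz":-0.015},{"rz":-6.95,"dz":-0.015},{"rz":-6.95,"dz":-0.015},{"rz":-6.95,"dz":-0.015},{"dz":0}]' || python3 -m pendant '[{"dx":0,"dy":0,"dz":-0.015,"rx":0,"ry":0,"rz":-6.95,"hand":0.085}]'
```

```text
clock: 0.38
position: [0.2014, -0.5364, 0.2095]
ee_rot: [-0.003, 0.971, 0.239, 0.0]
contact_force: [0.2, 0.6, -0.2]
width: 0.0847
gripper_force: 0.0invalid input
```

```bash
python3 -m pendant '[{"dx":0,"dy":0,"dz":-0.015,"rx":0,"ry":0,"rz":-6.95},{"dx":0,"dy":0,"dz":-0.015,"rx":0,"ry":0,"rz":-6.95}]' | head -1 ; echo; python3 -m pendant '[{"dz":-0.015,"rz":-6.95,"hand":0.085}]' | head -2
```

```text
invalid input
invalid input
```

```bash
python3 -m pendant '[{"dx":0,"dy":0,"dz":-0.015,"rx":0,"ry":0,"rz":-6.95,"hand":0.085},{"dx":0,"dy":0,"dz":-0.015,"rx":0,"ry":0,"rz":-6.95,"hand":0.085},{"dx":0,"dy":0,"dz":-0.015,"rx":0,"ry":0,"rz":-6.95,"hand":0.085},{"dx":0,"dy":0,"dz":-0.015,"rx":0,"ry":0,"rz":-6.95,"hand":0.085},{"dx":0,"dy":0,"dz":-0.015,"rx":0,"ry":0,"rz":-6.95,"hand":0.085},{"dx":0,"dy":0,"dz":-0.015,"rx":0,"ry":0,"rz":-6.95,"hand":0.085},{"dx":0,"dy":0,"dz":-0.015,"rx":0,"ry":0,"rz":-6.95,"hand":0.085},{"dx":0,"dy":0,"dz":-0.015,"rx":0,"ry":0,"rz":-6.95,"hand":0.085},{"dx":0,"dy":0,"dz":-0.015,"rx":0,"ry":0,"rz":-6.95,"hand":0.085}]' >/dev/null
python3 -m pendant '[{"dx":0.031,"dy":0.019,"dz":0,"rx":0,"ry":0,"rz":0,"hand":0.085},{"dx":0.031,"dy":0.019,"dz":0,"rx":0,"ry":0,"rz":0,"hand":0.085},{"dx":0.031,"dy":0.019,"dz":0,"rx":0,"ry":0,"rz":0,"hand":0.085},{"dx":0.031,"dy":0.019,"dz":0,"rx":0,"ry":0,"rz":0,"hand":0.085},{"dx":0.031,"dy":0.019,"dz":0,"rx":0,"ry":0,"rz":0,"hand":0.085},{"dx":0.031,"dy":0.019,"dz":0,"rx":0,"ry":0,"rz":0,"hand":0.085},{"dx":0.031,"dy":0.019,"dz":0,"rx":0,"ry":0,"rz":0,"hand":0.085},{"dx":0.031,"dy":0.019,"dz":0,"rx":0,"ry":0,"rz":0,"hand":0.085},{"dx":0.031,"dy":0.019,"dz":0,"rx":0,"ry":0,"rz":0,"hand":0.085}]' >/dev/null
python3 -c "
from h import *
s=manip.get_state();print(s['clock'],s['position'],s['qpos'],R.from_quat(np.roll(s['ee_rot'],-1)).as_matrix().round(3))"
```

```text
1.8833 [ 0.37310414 -0.25754089  0.34744293] [-7.57856637e-01  3.62935466e-02  1.43940668e+00  1.11878298e-05
  1.66530775e+00 -7.58527061e-01] [[-0.001  1.     0.   ]
 [ 1.     0.001 -0.   ]
 [-0.     0.    -1.   ]]
```

```bash
python3 -m pendant '[{"dx":0.0306,"dy":0.0194,"dz":0,"rx":0,"ry":0,"rz":0,"hand":0.085},{"dx":0.0306,"dy":0.0194,"dz":0,"rx":0,"ry":0,"rz":0,"hand":0.085},{"dx":0.0306,"dy":0.0194,"dz":0,"rx":0,"ry":0,"rz":0,"hand":0.085},{"dx":0.0306,"dy":0.0194,"dz":0,"rx":0,"ry":0,"rz":0,"hand":0.085},{"dx":0.0306,"dy":0.0194,"dz":0,"rx":0,"ry":0,"rz":0,"hand":0.085},{"dx":0.0306,"dy":0.0194,"dz":0,"rx":0,"ry":0,"rz":0,"hand":0.085},{"dx":0.0306,"dy":0.0194,"dz":0,"rx":0,"ry":0,"rz":0,"hand":0.085},{"dx":0.0306,"dy":0.0194,"dz":0,"rx":0,"ry":0,"rz":0,"hand":0.085},{"dx":0.0306,"dy":0.0194,"dz":0,"rx":0,"ry":0,"rz":0,"hand":0.085}]' >/dev/null
python3 -m pendant '[{"dx":0,"dy":0,"dz":0.007,"rx":0,"ry":0,"rz":-6.95,"hand":0.085},{"dx":0,"dy":0,"dz":0.007,"rx":0,"ry":0,"rz":-6.95,"hand":0.085},{"dx":0,"dy":0,"dz":0.007,"rx":0,"ry":0,"rz":-6.95,"hand":0.085},{"dx":0,"dy":0,"dz":0.007,"rx":0,"ry":0,"rz":-6.95,"hand":0.085},{"dx":0,"dy":0,"dz":0.007,"rx":0,"ry":0,"rz":-6.95,"hand":0.085},{"dx":0,"dy":0,"dz":0.007,"rx":0,"ry":0,"rz":-6.95,"hand":0.085},{"dx":0,"dy":0,"dz":0.007,"rx":0,"ry":0,"rz":-6.95,"hand":0.085},{"dx":0,"dy":0,"dz":0.007,"rx":0,"ry":0,"rz":-6.95,"hand":0.085},{"dx":0,"dy":0,"dz":0.007,"rx":0,"ry":0,"rz":-6.95,"hand":0.085},{"dx":0,"dy":0,"dz":0.007,"rx":0,"ry":0,"rz":-6.95,"hand":0.085},{"dx":0,"dy":0,"dz":0.007,"rx":0,"ry":0,"rz":-6.95,"hand":0.085},{"dx":0,"dy":0,"dz":0.007,"rx":0,"ry":0,"rz":-6.95,"hand":0.085}]' >/dev/null
python3 -m pendant '[{"dx":0,"dy":0,"dz":0,"rx":0,"ry":0,"rz":-6.6,"hand":0.085},{"dx":0,"dy":0,"dz":0,"rx":0,"ry":0,"rz":0,"hand":0.085}]' >/dev/null
python3 - <<'E'
from h import *
s=manip.get_state();print(s['clock'],s['position'],s['qpos'],R.from_quat(np.roll(s['ee_rot'],-1)).as_matrix().round(3))
S=manip.get_image("side");u,v=290,170
cv2.imwrite("pics/crop2.png",cv2.resize(S["frame"][v-60:v+60,u-60:u+60,::-1],(600,600),interpolation=cv2.INTER_CUBIC))
print(proj(S,s['position']))
E
```

```text
3.8 [0.54653292 0.01637189 0.26266085] [-9.72544060e-02  2.04070987e-01  1.44290492e+00 -9.18315191e-05
  1.49595873e+00 -1.67080272e+00] [[-1.    -0.003 -0.001]
 [-0.003  1.     0.   ]
 [ 0.001  0.    -1.   ]]
[293.22924335 157.77804479]
```

View pics/crop2.png

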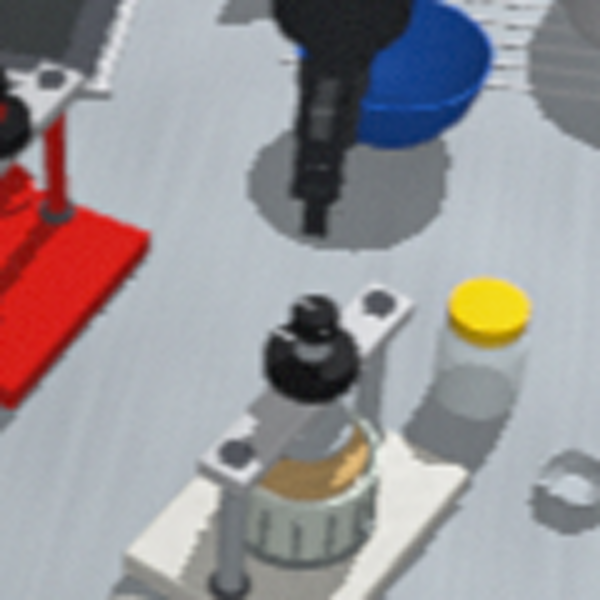

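The fingertips at crop (315,235) hang straight over the fine knob at (315,315). I shift slightly, descend and close gently.

```bash
python3 -m pendant '[{"dx":-0.0012,"dy":0.0021,"dz":0.015,"rx":0,"ry":0,"rz":0,"hand":0.085},{"dx":0,"dy":0,"dz":0.015,"rx":0,"ry":0,"rz":0,"hand":0.085},{"dx":0,"dy":0,"dz":0.015,"rx":0,"ry":0,"rz":0,"hand":0.085},{"dx":0,"dy":0,"dz":0.015,"rx":0,"ry":0,"rz":0,"hand":0.085},{"dx":0,"dy":0,"dz":0.015,"rx":0,"ry":0,"rz":0,"hand":0.085},{"dx":0,"dy":0,"dz":0.015,"rx":0,"ry":0,"rz":0,"hand":0.085},{"dx":0,"dy":0,"dz":0.01,"rx":0,"ry":0,"rz":0,"hand":0.085},{"dx":0,"dy":0,"dz":0.0105,"rx":0,"ry":0,"rz":0,"hand":0.085},{"dx":0,"dy":0,"dz":0,"rx":0,"ry":0,"rz":0,"hand":0.085}]' 20
echo; python3 -m pendant '[{"dx":0,"dy":0,"dz":0,"rx":0,"ry":0,"rz":0,"hand":0.06},{"dx":0,"dy":0,"dz":0,"rx":0,"ry":0,"rz":0,"hand":0.04},{"dx":0,"dy":0,"dz":0,"rx":0,"ry":0,"rz":0,"hand":0.04},{"dx":0,"dy":0,"dz":0,"rx":0,"ry":0,"rz":0,"hand":0.04},{"dx":0,"dy":0,"dz":0,"rx":0,"ry":0,"rz":0,"hand":0.04}]' 20
python3 -c "
from h import *
s=manip.get_state();print(s['qpos'],s['moment'])"
```

```text
clock: 4.6
position: [0.547, 0.0185, 0.1509]
ee_rot: [-0.002, 0.0, 1.0, 0.0]
contact_force: [0.0, -0.1, -0.3]
width: 0.0849
gripper_force: 0.0

clock: 5.02
position: [0.5485, 0.0184, 0.1534]
ee_rot: [0.001, -0.0, 1.0, -0.0]
contact_force: [-0.4, 0.6, 0.7]
width: 0.0398
gripper_force: 0.0
[-9.32213353e-02  2.64549984e-01  1.63379328e+00 -7.39575990e-05
  1.24195919e+00 -1.66487493e+00] [ 0.08157623  0.01750982 -0.02419648]
```

```bash
python3 - <<'E'
from h import *
S=manip.get_image("side");T=manip.get_image("top");c=[]
for d,(u,v) in((S,(292,180)),(T,(258,175))):
    c.append(cv2.resize(d["frame"][v-40:v+40,u-26:u+26,::-1],(390,600),interpolation=cv2.INTER_CUBIC))
cv2.imwrite("pics/crop3.png",np.hstack(c))
s=manip.get_state();print(s['position'],s['width'])
E
```

```text
[0.54833362 0.01841417 0.15316256] 0.039991156410480115
```

View pics/crop3.png

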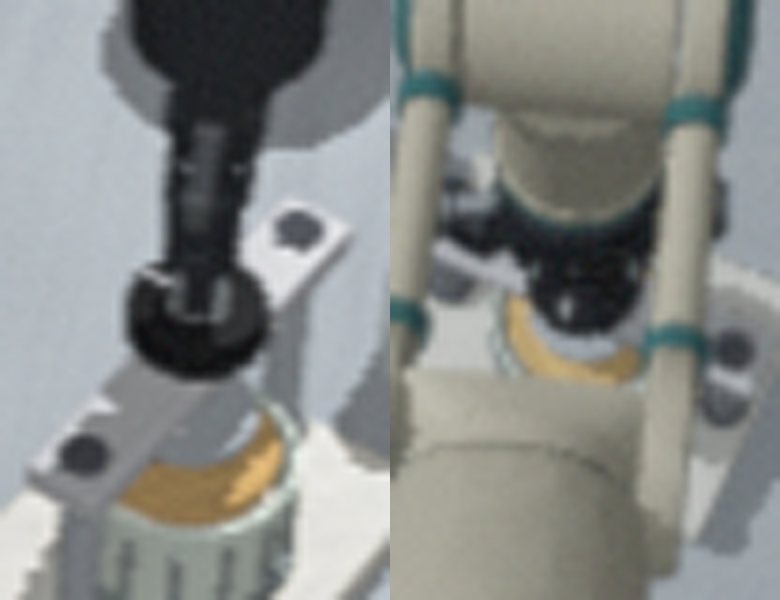

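```bash
python3 - <<'E'
from h import *
S=manip.get_image("side")
s=manip.get_state();P=s['position'];print(P)
for y in(-.002,-.006,-.01):
    p,r=ray(S,292.2,181.5);q=p+r*(y-p[1])/r[1];print(y,q)
print(proj(S,P),[proj(S,[.5485,-.004,z]).round(1) for z in(.153,.163,.173,.18)])
E
```

```text
[0.54828808 0.0184106  0.15304689]
-0.002 [ 0.55105357 -0.002       0.18320664]
-0.006 [ 0.55139568 -0.006       0.18720292]
-0.01 [ 0.55173779 -0.01        0.1911992 ]
[291.68629402 183.66147141] [array([290.7, 188.7]), array([290.9, 186.5]), array([291.1, 184.2]), array([291.2, 182.6])]
```

The near fingertip shows at pixel (292,181.5), just above the ring's top face, so the real tips sit about 20 mm or more behind the reported TCP. I'll probe the ring's top gently to calibrate the tip height.

```bash
cat > p.sh <<'E'
grep -E "position|contact" | tr '\n' ' '; echo
E
python3 -m pendant '[{"dx":0,"dy":0,"dz":0.002,"rx":0,"ry":0,"rz":0,"hand":0.04}]' | bash p.sh
python3 -m pendant '[{"dx":0,"dy":0,"dz":0.002,"rx":0,"ry":0,"rz":0,"hand":0.04}]' | bash p.sh
python3 -m pendant '[{"dx":0,"dy":0,"dz":0.0015,"rx":0,"ry":0,"rz":0,"hand":0.04}]' | bash p.sh
python3 -m pendant '[{"dx":0,"dy":0,"dz":0.0,"rx":0,"ry":0,"rz":0,"hand":0.04}]' | bash p.sh
```

```text
position: [0.5485, 0.0184, 0.1512] contact_force: [0.5, 0.3, 0.5] 
position: [0.5483, 0.0184, 0.1488] contact_force: [0.6, -0.3, 0.6] 
position: [0.548, 0.0184, 0.147] contact_force: [0.8, 0.2, 0.2] 
position: [0.5478, 0.0184, 0.1467] contact_force: [1.1, -0.3, 0.2]
```

```bash
python3 -m pendant '[{"dx":0,"dy":0,"dz":0.0015,"rx":0,"ry":0,"rz":0,"hand":0.04}]' | bash p.sh
python3 -m pendant '[{"dx":0,"dy":0,"dz":0.0015,"rx":0,"ry":0,"rz":0,"hand":0.04}]' | bash p.sh
python3 -m pendant '[{"dx":0,"dy":0,"dz":0.0015,"rx":0,"ry":0,"rz":0,"hand":0.04}]' | bash p.sh
python3 -m pendant '[{"dx":0,"dy":0,"dz":0.0,"rx":0,"ry":0,"rz":0,"hand":0.04}]' | bash p.sh
python3 - <<'E'
from h import *
S=manip.get_image("side");u,v=292,175
cv2.imwrite("pics/crop4.png",cv2.resize(S["frame"][v-30:v+30,u-30:u+30,::-1],(600,600),interpolation=cv2.INTER_CUBIC))
s=manip.get_state();print(s['position'],s['moment'],s['width'])
E
```

```text
position: [0.5482, 0.0184, 0.1457] contact_force: [0.0, -0.4, -0.4] 
position: [0.5482, 0.0184, 0.1442] contact_force: [-0.4, -0.1, -1.0] 
position: [0.5482, 0.0184, 0.1426] contact_force: [0.2, -0.6, 0.0] 
position: [0.5479, 0.0185, 0.1424] contact_force: [0.8, -0.1, -0.1] 
[0.54798799 0.01844297 0.14253309] [-0.02475297 -0.02046299  0.00212057] 0.03973308976835582
```

View pics/crop4.png

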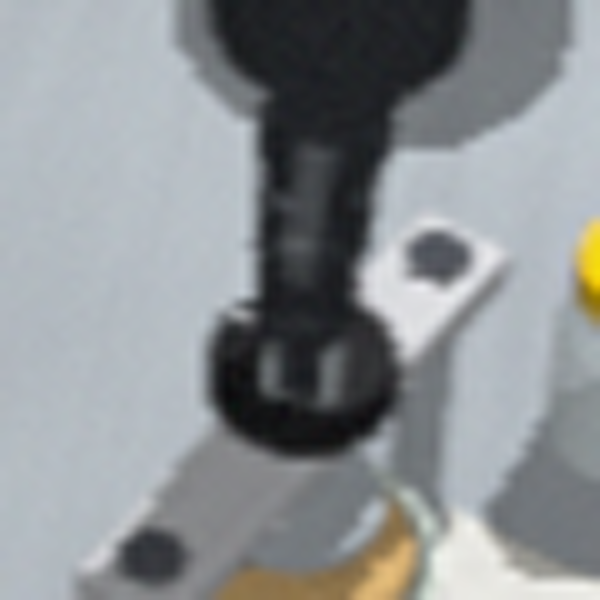

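```bash
for i in 1; do
python3 -m pendant '[{"dx":0,"dy":0,"dz":0.001,"rx":0,"ry":0,"rz":0,"hand":0.04}]' | bash p.sh
python3 -m pendant '[{"dx":0,"dy":0,"dz":0.001,"rx":0,"ry":0,"rz":0,"hand":0.04}]' | bash p.sh
python3 -m pendant '[{"dx":0,"dy":0,"dz":0.001,"rx":0,"ry":0,"rz":0,"hand":0.04}]' | bash p.sh
python3 -m pendant '[{"dx":0,"dy":0,"dz":0.001,"rx":0,"ry":0,"rz":0,"hand":0.04}]' | bash p.sh
python3 -m pendant '[{"dx":0,"dy":0,"dz":0.0,"rx":0,"ry":0,"rz":0,"hand":0.04}]' | bash p.sh; done
```

```text
position: [0.5483, 0.0184, 0.1419] contact_force: [-0.6, -0.5, 0.5] 
position: [0.5483, 0.0184, 0.1408] contact_force: [-0.1, 0.5, 0.1] 
position: [0.5482, 0.0184, 0.1397] contact_force: [-0.9, 0.3, 0.4] 
position: [0.5482, 0.0184, 0.1387] contact_force: [-0.5, -0.2, 0.0] 
position: [0.5481, 0.0184, 0.1386] contact_force: [0.5, -0.0, -0.6]
```

```bash

python3 -m pendant '[{"dx":0,"dy":0,"dz":0.001,"rx":0,"ry":0,"rz":0,"hand":0.04}]' | bash p.sh
python3 -m pendant '[{"dx":0,"dy":0,"dz":0.001,"rx":0,"ry":0,"rz":0,"hand":0.04}]' | bash p.sh
python3 -m pendant '[{"dx":0,"dy":0,"dz":0.001,"rx":0,"ry":0,"rz":0,"hand":0.04}]' | bash p.sh
python3 -m pendant '[{"dx":0,"dy":0,"dz":0.001,"rx":0,"ry":0,"rz":0,"hand":0.04}]' | bash p.sh
```

```text
position: [0.5482, 0.0184, 0.1385] contact_force: [-2.1, 0.4, 9.4] 
position: [0.5483, 0.0184, 0.1384] contact_force: [-4.1, -0.3, 14.9] 
position: [0.5483, 0.0184, 0.1384] contact_force: [-4.6, 0.3, 20.0] 
position: [0.5484, 0.0184, 0.1383] contact_force: [-6.1, 1.3, 24.4]
```

```bash

python3 -m pendant '[{"dx":0,"dy":0,"dz":-0.006,"rx":0,"ry":0,"rz":0,"hand":0.04},{"dx":0,"dy":0,"dz":0,"rx":0,"ry":0,"rz":0,"hand":0.085},{"dx":0,"dy":0,"dz":0,"rx":0,"ry":0,"rz":0,"hand":0.085},{"dx":0,"dy":0,"dz":0,"rx":0,"ry":0,"rz":0,"hand":0.085},{"dx":0,"dy":0,"dz":0,"rx":0,"ry":0,"rz":0,"hand":0.085},{"dx":0,"dy":0,"dz":0,"rx":0,"ry":0,"rz":0,"hand":0.085}]' | tail -5; echo
python3 -m pendant '[{"dx":0,"dy":0,"dz":0.002,"rx":0,"ry":0,"rz":0,"hand":0.085}]' | bash p.sh
python3 -m pendant '[{"dx":0,"dy":0,"dz":0.001,"rx":0,"ry":0,"rz":0,"hand":0.085}]' | bash p.sh
python3 -m pendant '[{"dx":0,"dy":0,"dz":0.001,"rx":0,"ry":0,"rz":0,"hand":0.085}]' | bash p.sh
python3 -m pendant '[{"dx":0,"dy":0,"dz":0.001,"rx":0,"ry":0,"rz":0,"hand":0.085}]' | bash p.sh
python3 - <<'E'
from h import *
S=manip.get_image("side");u,v=292,170
cv2.imwrite("pics/crop5.png",cv2.resize(S["frame"][v-35:v+35,u-35:u+35,::-1],(600,600),interpolation=cv2.INTER_LANCZOS4))
s=manip.get_state();print(s['position'],s['moment'],s['width'],[proj(S,[.548,.0185,z]).round(1) for z in(.138,.174,.208)])
E
```

```text
position: [0.5478, 0.0184, 0.1401]
ee_rot: [-0.001, -0.001, 1.0, 0.0]
contact_force: [-0.3, -0.1, 0.0]
width: 0.0853
gripper_force: 0.0

position: [0.5482, 0.0184, 0.1386] contact_force: [-0.7, -0.6, -0.7] 
position: [0.548, 0.0185, 0.1373] contact_force: [-0.7, 0.2, 0.7] 
position: [0.548, 0.0185, 0.1364] contact_force: [-0.2, 0.0, 0.7] 
position: [0.548, 0.0184, 0.1355] contact_force: [-0.0, -0.1, -0.5] 
[0.54792992 0.01844107 0.13532779] [ 0.01796889 -0.00320326 -0.00102984] 0.08501012529422963 [array([291.3, 187. ]), array([292. , 178.9]), array([292.7, 170.9])]
```

View pics/crop5.png

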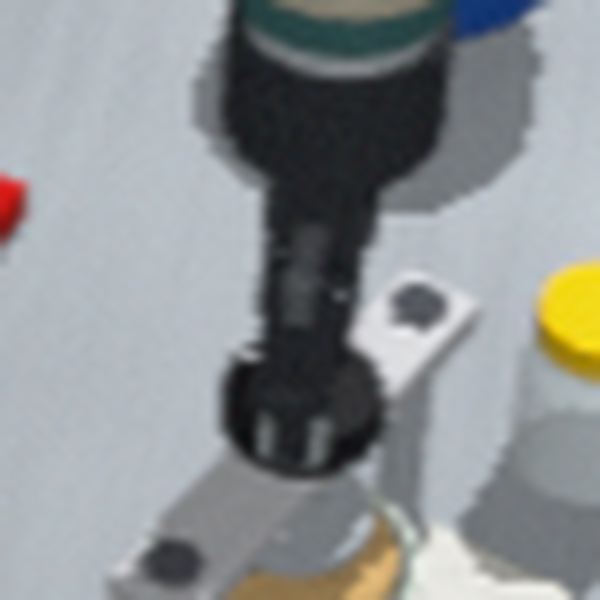

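The open hand passes the earlier contact height freely, so that contact was the tips on the ring's top at 174 mm. That puts the tips about 35 mm behind the reported TCP. Crop 5 shows the fingers straddling the ring at (300,420). I descend further, watching the force.

```bash

python3 -m pendant '[{"dx":0,"dy":0,"dz":0.003,"rx":0,"ry":0,"rz":0,"hand":0.085}]' | bash p.sh
python3 -m pendant '[{"dx":0,"dy":0,"dz":0.003,"rx":0,"ry":0,"rz":0,"hand":0.085}]' | bash p.sh
python3 -m pendant '[{"dx":0,"dy":0,"dz":0.003,"rx":0,"ry":0,"rz":0,"hand":0.085}]' | bash p.sh
python3 -m pendant '[{"dx":0,"dy":0,"dz":0.003,"rx":0,"ry":0,"rz":0,"hand":0.085}]' | bash p.sh
python3 -m pendant '[{"dx":0,"dy":0,"dz":0.002,"rx":0,"ry":0,"rz":0,"hand":0.085}]' | bash p.sh
python3 -m pendant '[{"dx":0,"dy":0,"dz":0,"rx":0,"ry":0,"rz":0,"hand":0.065},{"dx":0,"dy":0,"dz":0,"rx":0,"ry":0,"rz":0,"hand":0.045},{"dx":0,"dy":0,"dz":0,"rx":0,"ry":0,"rz":0,"hand":0.045},{"dx":0,"dy":0,"dz":0,"rx":0,"ry":0,"rz":0,"hand":0.045}]' 20
python3 -c "
from h import *
s=manip.get_state();print(s['qpos'],s['moment'])"
```

```text
position: [0.5485, 0.0184, 0.133] contact_force: [-0.3, 0.2, 0.7] 
position: [0.5483, 0.0184, 0.1297] contact_force: [0.2, -0.4, 0.3] 
position: [0.5481, 0.0184, 0.1265] contact_force: [0.6, 0.0, -1.1] 
position: [0.548, 0.0184, 0.1234] contact_force: [0.0, 0.3, -0.5] 
position: [0.5479, 0.0184, 0.1212] contact_force: [-0.9, -0.0, 0.1] 
clock: 8.27
position: [0.5482, 0.0187, 0.122]
ee_rot: [0.0, -0.0, 1.0, 0.0]
contact_force: [-0.3, 0.0, 1.7]
width: 0.0572
gripper_force: 21.8
[-9.31019411e-02  2.89518048e-01  1.68173562e+00  4.39518262e-04
  1.17013800e+00 -1.66498220e+00] [0.11599466 0.07478188 0.01169312]
```

```bash
cat > q.py <<'E'
from h import *
s=manip.get_state();m=R.from_quat(np.roll(s['ee_rot'],-1)).as_matrix()
print("t%.2f"%s['clock'],"yaw %.1f"%np.degrees(np.arctan2(m[1,0],m[0,0])),"Mz %.3f"%s['moment'][2],"tau6 %.3f"%s['effort'][5],"J6 %.3f"%s['qpos'][5],"F",s['contact_force'].round(1),"w %.4f"%s['width'],"g %.0f"%s['gripper_force'],"z %.4f"%s['position'][2])
E
python3 -m pendant '[{"dx":0,"dy":0,"dz":0,"rx":0,"ry":0,"rz":0,"hand":0.045},{"dx":0,"dy":0,"dz":0,"rx":0,"ry":0,"rz":0,"hand":0.045}]' 90 >/dev/null; python3 q.py
python3 -m pendant '[{"dx":0,"dy":0,"dz":0,"rx":0,"ry":0,"rz":2,"hand":0.045},{"dx":0,"dy":0,"dz":0,"rx":0,"ry":0,"rz":2,"hand":0.045},{"dx":0,"dy":0,"dz":0,"rx":0,"ry":0,"rz":2,"hand":0.045}]' >/dev/null; python3 q.py
python3 -m pendant '[{"dx":0,"dy":0,"dz":0,"rx":0,"ry":0,"rz":2,"hand":0.045},{"dx":0,"dy":0,"dz":0,"rx":0,"ry":0,"rz":2,"hand":0.045},{"dx":0,"dy":0,"dz":0,"rx":0,"ry":0,"rz":2,"hand":0.045}]' >/dev/null; python3 q.py
python3 -m pendant '[{"dx":0,"dy":0,"dz":0,"rx":0,"ry":0,"rz":2,"hand":0.045},{"dx":0,"dy":0,"dz":0,"rx":0,"ry":0,"rz":2,"hand":0.045},{"dx":0,"dy":0,"dz":0,"rx":0,"ry":0,"rz":2,"hand":0.045}]' >/dev/null; python3 q.py
python3 -m pendant '[{"dx":0,"dy":0,"dz":0,"rx":0,"ry":0,"rz":2,"hand":0.045},{"dx":0,"dy":0,"dz":0,"rx":0,"ry":0,"rz":2,"hand":0.045},{"dx":0,"dy":0,"dz":0,"rx":0,"ry":0,"rz":2,"hand":0.045}]' >/dev/null; python3 q.py
```

```text
t8.43 yaw -179.9 Mz -0.010 tau6 -0.013 J6 -1.665 F [-1.   1.8  5.6] w 0.0545 g 94 z 0.1226
t8.68 yaw 174.1 Mz 0.935 tau6 0.559 J6 -1.561 F [-2.6  1.   5.7] w 0.0548 g 95 z 0.1226
t8.93 yaw 168.1 Mz 0.934 tau6 0.561 J6 -1.456 F [-1.4 -0.3  5.8] w 0.0549 g 95 z 0.1227
t9.18 yaw 162.1 Mz 0.979 tau6 0.563 J6 -1.352 F [-2.4 -0.5  5.2] w 0.0550 g 95 z 0.1227
t9.43 yaw 156.1 Mz 0.934 tau6 0.564 J6 -1.247 F [-2.8 -1.4  5.6] w 0.0547 g 95 z 0.1227
```

```bash

python3 -m pendant '[{"dx":0,"dy":0,"dz":0,"rx":0,"ry":0,"rz":2,"hand":0.045},{"dx":0,"dy":0,"dz":0,"rx":0,"ry":0,"rz":2,"hand":0.045},{"dx":0,"dy":0,"dz":0,"rx":0,"ry":0,"rz":2,"hand":0.045}]' >/dev/null; python3 q.py
python3 -m pendant '[{"dx":0,"dy":0,"dz":0,"rx":0,"ry":0,"rz":2,"hand":0.045},{"dx":0,"dy":0,"dz":0,"rx":0,"ry":0,"rz":2,"hand":0.045},{"dx":0,"dy":0,"dz":0,"rx":0,"ry":0,"rz":2,"hand":0.045}]' >/dev/null; python3 q.py
python3 -m pendant '[{"dx":0,"dy":0,"dz":0,"rx":0,"ry":0,"rz":2,"hand":0.045},{"dx":0,"dy":0,"dz":0,"rx":0,"ry":0,"rz":2,"hand":0.045},{"dx":0,"dy":0,"dz":0,"rx":0,"ry":0,"rz":2,"hand":0.045}]' >/dev/null; python3 q.py
python3 -m pendant '[{"dx":0,"dy":0,"dz":0,"rx":0,"ry":0,"rz":2,"hand":0.045},{"dx":0,"dy":0,"dz":0,"rx":0,"ry":0,"rz":2,"hand":0.045},{"dx":0,"dy":0,"dz":0,"rx":0,"ry":0,"rz":2,"hand":0.045}]' >/dev/null; python3 q.py
```

```text
t9.68 yaw 150.1 Mz 0.924 tau6 0.565 J6 -1.142 F [-2.5 -1.6  4.7] w 0.0550 g 95 z 0.1226
t9.93 yaw 144.1 Mz 0.951 tau6 0.567 J6 -1.037 F [-3.3 -2.4  6.3] w 0.0551 g 95 z 0.1226
t10.18 yaw 138.1 Mz 0.889 tau6 0.568 J6 -0.933 F [-3.1 -2.9  5.2] w 0.0551 g 95 z 0.1226
t10.43 yaw 132.2 Mz 0.888 tau6 0.569 J6 -0.828 F [-3.4 -2.9  5.9] w 0.0548 g 95 z 0.1227
```

```bash

python3 -m pendant '[{"dx":0,"dy":0,"dz":0,"rx":0,"ry":0,"rz":2,"hand":0.045},{"dx":0,"dy":0,"dz":0,"rx":0,"ry":0,"rz":2,"hand":0.045},{"dx":0,"dy":0,"dz":0,"rx":0,"ry":0,"rz":2,"hand":0.045}]' >/dev/null; python3 q.py
python3 -m pendant '[{"dx":0,"dy":0,"dz":0,"rx":0,"ry":0,"rz":2,"hand":0.045},{"dx":0,"dy":0,"dz":0,"rx":0,"ry":0,"rz":2,"hand":0.045},{"dx":0,"dy":0,"dz":0,"rx":0,"ry":0,"rz":2,"hand":0.045}]' >/dev/null; python3 q.py
python3 -m pendant '[{"dx":0,"dy":0,"dz":0,"rx":0,"ry":0,"rz":2,"hand":0.045},{"dx":0,"dy":0,"dz":0,"rx":0,"ry":0,"rz":2,"hand":0.045},{"dx":0,"dy":0,"dz":0,"rx":0,"ry":0,"rz":2,"hand":0.045}]' >/dev/null; python3 q.py
```

```text
t10.68 yaw 126.2 Mz 0.942 tau6 0.569 J6 -0.723 F [-4.6 -3.1  6.9] w 0.0551 g 95 z 0.1227
t10.93 yaw 120.2 Mz 0.941 tau6 0.586 J6 -0.619 F [-4.9 -2.9  6.3] w 0.0547 g 95 z 0.1227
t11.18 yaw 114.2 Mz 0.948 tau6 0.615 J6 -0.514 F [-4.9 -3.2  6.1] w 0.0551 g 95 z 0.1227
```

```bash

python3 -m pendant '[{"dx":0,"dy":0,"dz":0,"rx":0,"ry":0,"rz":2,"hand":0.045},{"dx":0,"dy":0,"dz":0,"rx":0,"ry":0,"rz":1.5,"hand":0.045}]' >/dev/null; python3 q.py
python3 -m pendant '[{"dx":0,"dy":0,"dz":0,"rx":0,"ry":0,"rz":2,"hand":0.045},{"dx":0,"dy":0,"dz":0,"rx":0,"ry":0,"rz":1.5,"hand":0.045}]' >/dev/null; python3 q.py
```

```text
t11.35 yaw 110.7 Mz 0.962 tau6 0.766 J6 -0.453 F [-5.9 -3.3  7. ] w 0.0550 g 95 z 0.1226
t11.52 yaw 107.2 Mz 1.017 tau6 0.773 J6 -0.392 F [-5.3 -4.2  6.8] w 0.0550 g 95 z 0.1226
```

```bash

python3 -m pendant '[{"dx":0,"dy":0,"dz":0,"rx":0,"ry":0,"rz":1,"hand":0.045}]' >/dev/null; python3 q.py
python3 -m pendant '[{"dx":0,"dy":0,"dz":0,"rx":0,"ry":0,"rz":1,"hand":0.045}]' >/dev/null; python3 q.py
python3 -m pendant '[{"dx":0,"dy":0,"dz":0,"rx":0,"ry":0,"rz":1,"hand":0.045}]' >/dev/null; python3 q.py
python3 -m pendant '[{"dx":0,"dy":0,"dz":0,"rx":0,"ry":0,"rz":1,"hand":0.045}]' >/dev/null; python3 q.py
python3 -m pendant '[{"dx":0,"dy":0,"dz":0,"rx":0,"ry":0,"rz":0,"hand":0.045}]' >/dev/null; python3 q.py
python3 -m pendant '[{"dx":0,"dy":0,"dz":0,"rx":0,"ry":0,"rz":0,"hand":0.045}]' >/dev/null; python3 q.py
```

```text
t11.60 yaw 106.2 Mz 1.011 tau6 0.870 J6 -0.375 F [-5.  -3.6  7.2] w 0.0544 g 95 z 0.1226
t11.68 yaw 105.2 Mz 0.974 tau6 0.818 J6 -0.358 F [-5.6 -3.7  7.1] w 0.0546 g 95 z 0.1226
t11.77 yaw 104.2 Mz 0.997 tau6 0.817 J6 -0.340 F [-5.6 -4.4  7.3] w 0.0546 g 95 z 0.1226
t11.85 yaw 103.2 Mz 1.007 tau6 0.820 J6 -0.323 F [-6.2 -3.2  6.3] w 0.0546 g 95 z 0.1226
t11.93 yaw 103.2 Mz 0.751 tau6 0.824 J6 -0.323 F [-4.9 -3.8  7. ] w 0.0549 g 95 z 0.1226
t12.02 yaw 103.2 Mz 0.675 tau6 0.723 J6 -0.323 F [-6.1 -4.2  7.2] w 0.0547 g 95 z 0.1226
```

```bash

python3 -m pendant '[{"dx":0,"dy":0,"dz":0,"rx":0,"ry":0,"rz":2,"hand":0.045},{"dx":0,"dy":0,"dz":0,"rx":0,"ry":0,"rz":2,"hand":0.045}]' >/dev/null; python3 q.py
python3 -m pendant '[{"dx":0,"dy":0,"dz":0,"rx":0,"ry":0,"rz":2,"hand":0.045}]' >/dev/null; python3 q.py
python3 -m pendant '[{"dx":0,"dy":0,"dz":0,"rx":0,"ry":0,"rz":1,"hand":0.045}]' >/dev/null; python3 q.py
python3 -m pendant '[{"dx":0,"dy":0,"dz":0,"rx":0,"ry":0,"rz":1,"hand":0.045}]' >/dev/null; python3 q.py
python3 -m pendant '[{"dx":0,"dy":0,"dz":0,"rx":0,"ry":0,"rz":1,"hand":0.045}]' >/dev/null; python3 q.py
```

```text
t12.18 yaw 99.2 Mz 1.006 tau6 0.648 J6 -0.252 F [-6.3 -3.1  8.1] w 0.0549 g 95 z 0.1226
t12.27 yaw 97.2 Mz 1.021 tau6 0.672 J6 -0.217 F [-6.9 -3.1  7.7] w 0.0551 g 95 z 0.1226
t12.35 yaw 96.2 Mz 0.972 tau6 0.954 J6 -0.200 F [-5.  -2.3  7.1] w 0.0550 g 95 z 0.1226
t12.43 yaw 95.2 Mz 1.004 tau6 0.857 J6 -0.183 F [-5.5 -3.7  7.4] w 0.0546 g 95 z 0.1226
t12.52 yaw 94.2 Mz 1.034 tau6 0.851 J6 -0.166 F [-6.  -3.4  7. ] w 0.0549 g 94 z 0.1226
```

The ring is in contact: tau6 and Mz climb steadily and I estimate 15–30 N. I let go of the ring, lift, and look at the offset.

```bash
python3 -c "
from rig import manip
print(manip.get_state()['position'])"
python3 -m pendant '[{"dx":0,"dy":0,"dz":0,"rx":0,"ry":0,"rz":0,"hand":0.085},{"dx":0,"dy":0,"dz":0,"rx":0,"ry":0,"rz":0,"hand":0.085},{"dx":0,"dy":0,"dz":0,"rx":0,"ry":0,"rz":0,"hand":0.085},{"dx":0,"dy":0,"dz":0,"rx":0,"ry":0,"rz":0,"hand":0.085}]' 20; echo
python3 -m pendant '[{"dx":0,"dy":0,"dz":-0.01,"rx":0,"ry":0,"rz":0,"hand":0.085},{"dx":0,"dy":0,"dz":-0.01,"rx":0,"ry":0,"rz":0,"hand":0.085},{"dx":0,"dy":0,"dz":-0.01,"rx":0,"ry":0,"rz":0,"hand":0.085},{"dx":0,"dy":0,"dz":-0.01,"rx":0,"ry":0,"rz":0,"hand":0.085},{"dx":0,"dy":0,"dz":0,"rx":0,"ry":0,"rz":0,"hand":0.085}]'; python3 q.py
```

```text
[0.54644679 0.01662818 0.12264041]
clock: 12.85
position: [0.5486, 0.0185, 0.1218]
ee_rot: [0.0, 0.682, 0.732, 0.0]
contact_force: [0.9, 0.4, -0.8]
width: 0.0851
gripper_force: 0.0

clock: 13.27
position: [0.5502, 0.0183, 0.165]
ee_rot: [0.002, 0.682, 0.732, 0.002]
contact_force: [0.0, 0.1, -0.7]
width: 0.0851
gripper_force: 0.0
t13.27 yaw 94.1 Mz -0.038 tau6 -0.000 J6 -0.164 F [ 0.   0.1 -0.7] w 0.0851 g 0 z 0.1650
```

```bash

python3 -m pendant '[{"dx":0,"dy":-0.0025,"dz":0.007,"rx":0,"ry":0,"rz":0,"hand":0.06},{"dx":0,"dy":0,"dz":0.007,"rx":0,"ry":0,"rz":0,"hand":0.05},{"dx":0,"dy":0,"dz":0.0045,"rx":0,"ry":0,"rz":0,"hand":0.045},{"dx":0,"dy":0,"dz":0,"rx":0,"ry":0,"rz":0,"hand":0.04},{"dx":0,"dy":0,"dz":0,"rx":0,"ry":0,"rz":0,"hand":0.04}]' 20; python3 q.py
python3 -m pendant '[{"dx":0,"dy":0,"dz":0,"rx":0,"ry":0,"rz":0,"hand":0.015},{"dx":0,"dy":0,"dz":0,"rx":0,"ry":0,"rz":0,"hand":0.015},{"dx":0,"dy":0,"dz":0,"rx":0,"ry":0,"rz":0,"hand":0.015},{"dx":0,"dy":0,"dz":0,"rx":0,"ry":0,"rz":0,"hand":0.015}]' 20;  python3 q.py
python3 -c "
from h import *
S=manip.get_image('side');u,v=292,175
cv2.imwrite('pics/crop6.png',cv2.resize(S['frame'][v-25:v+25,u-25:u+25,::-1],(600,600),interpolation=cv2.INTER_LANCZOS4))"
```

```text
clock: 13.68
position: [0.5449, 0.0183, 0.1421]
ee_rot: [-0.001, 0.682, 0.732, -0.001]
contact_force: [0.3, -0.4, 0.1]
width: 0.04
gripper_force: 0.0
t13.68 yaw 94.1 Mz 0.030 tau6 0.000 J6 -0.165 F [ 0.3 -0.4  0.1] w 0.0400 g 0 z 0.1421
clock: 14.02
position: [0.5462, 0.0183, 0.1431]
ee_rot: [0.0, 0.682, 0.732, 0.0]
contact_force: [2.4, 0.3, -4.3]
width: 0.0274
gripper_force: 21.1
t14.02 yaw 94.1 Mz -0.002 tau6 -0.001 J6 -0.165 F [ 2.4  0.3 -4.3] w 0.0274 g 21 z 0.1431
```

View pics/crop6.png

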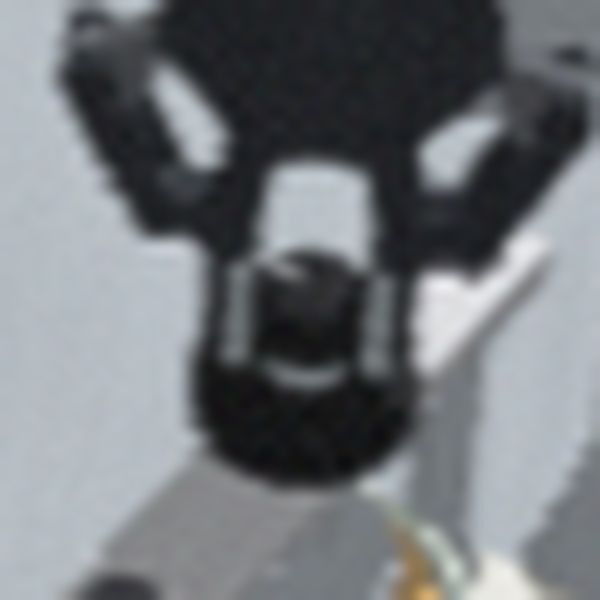

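Crop 6 shows the fingers pinching the fine knob at (305,300), with their tips just above the ring. I clamp and turn.

```bash

python3 -m pendant '[{"dx":0,"dy":0,"dz":0,"rx":0,"ry":0,"rz":0,"hand":0.01},{"dx":0,"dy":0,"dz":0,"rx":0,"ry":0,"rz":0,"hand":0.01}]' 120 >/dev/null; python3 q.py
python3 -m pendant '[{"dx":0,"dy":0,"dz":0,"rx":0,"ry":0,"rz":2,"hand":0.01},{"dx":0,"dy":0,"dz":0,"rx":0,"ry":0,"rz":2,"hand":0.01},{"dx":0,"dy":0,"dz":0,"rx":0,"ry":0,"rz":2,"hand":0.01}]' >/dev/null; python3 q.py
python3 -m pendant '[{"dx":0,"dy":0,"dz":0,"rx":0,"ry":0,"rz":2,"hand":0.01},{"dx":0,"dy":0,"dz":0,"rx":0,"ry":0,"rz":2,"hand":0.01},{"dx":0,"dy":0,"dz":0,"rx":0,"ry":0,"rz":2,"hand":0.01}]' >/dev/null; python3 q.py
python3 -m pendant '[{"dx":0,"dy":0,"dz":0,"rx":0,"ry":0,"rz":2,"hand":0.01},{"dx":0,"dy":0,"dz":0,"rx":0,"ry":0,"rz":2,"hand":0.01},{"dx":0,"dy":0,"dz":0,"rx":0,"ry":0,"rz":2,"hand":0.01}]' >/dev/null; python3 q.py
python3 -m pendant '[{"dx":0,"dy":0,"dz":0,"rx":0,"ry":0,"rz":2,"hand":0.01},{"dx":0,"dy":0,"dz":0,"rx":0,"ry":0,"rz":2,"hand":0.01},{"dx":0,"dy":0,"dz":0,"rx":0,"ry":0,"rz":2,"hand":0.01}]' >/dev/null; python3 q.py
python3 -m pendant '[{"dx":0,"dy":0,"dz":0,"rx":0,"ry":0,"rz":2,"hand":0.01},{"dx":0,"dy":0,"dz":0,"rx":0,"ry":0,"rz":2,"hand":0.01},{"dx":0,"dy":0,"dz":0,"rx":0,"ry":0,"rz":2,"hand":0.01}]' >/dev/null; python3 q.py
```

```text
t14.23 yaw 94.1 Mz 0.011 tau6 -0.000 J6 -0.165 F [ 3.   0.9 -2.3] w 0.0243 g 118 z 0.1435
t14.48 yaw 88.1 Mz 0.561 tau6 0.197 J6 -0.060 F [ 2.1  0.9 -2. ] w 0.0242 g 118 z 0.1435
t14.73 yaw 82.1 Mz 0.529 tau6 0.203 J6 0.045 F [ 3.4  0.7 -2.4] w 0.0244 g 118 z 0.1436
t14.98 yaw 76.1 Mz 0.520 tau6 0.208 J6 0.150 F [ 2.5  0.4 -2.4] w 0.0245 g 118 z 0.1435
t15.23 yaw 70.1 Mz 0.561 tau6 0.213 J6 0.254 F [ 2.8  0.8 -2.9] w 0.0245 g 118 z 0.1435
t15.48 yaw 64.1 Mz 0.561 tau6 0.218 J6 0.359 F [ 2.6  0.9 -1.9] w 0.0245 g 118 z 0.1435
```

```bash

python3 -m pendant '[{"dx":0,"dy":0,"dz":0,"rx":0,"ry":0,"rz":2,"hand":0.01},{"dx":0,"dy":0,"dz":0,"rx":0,"ry":0,"rz":2,"hand":0.01},{"dx":0,"dy":0,"dz":0,"rx":0,"ry":0,"rz":2,"hand":0.01}]' >/dev/null; python3 q.py
python3 -m pendant '[{"dx":0,"dy":0,"dz":0,"rx":0,"ry":0,"rz":2,"hand":0.01},{"dx":0,"dy":0,"dz":0,"rx":0,"ry":0,"rz":2,"hand":0.01},{"dx":0,"dy":0,"dz":0,"rx":0,"ry":0,"rz":2,"hand":0.01}]' >/dev/null; python3 q.py
python3 -m pendant '[{"dx":0,"dy":0,"dz":0,"rx":0,"ry":0,"rz":2,"hand":0.01},{"dx":0,"dy":0,"dz":0,"rx":0,"ry":0,"rz":2,"hand":0.01},{"dx":0,"dy":0,"dz":0,"rx":0,"ry":0,"rz":2,"hand":0.01}]' >/dev/null; python3 q.py
python3 -m pendant '[{"dx":0,"dy":0,"dz":0,"rx":0,"ry":0,"rz":2,"hand":0.01},{"dx":0,"dy":0,"dz":0,"rx":0,"ry":0,"rz":2,"hand":0.01},{"dx":0,"dy":0,"dz":0,"rx":0,"ry":0,"rz":2,"hand":0.01}]' >/dev/null; python3 q.py
python3 -m pendant '[{"dx":0,"dy":0,"dz":0,"rx":0,"ry":0,"rz":2,"hand":0.01},{"dx":0,"dy":0,"dz":0,"rx":0,"ry":0,"rz":2,"hand":0.01},{"dx":0,"dy":0,"dz":0,"rx":0,"ry":0,"rz":2,"hand":0.01}]' >/dev/null; python3 q.py
```

```text
t15.73 yaw 58.1 Mz 0.548 tau6 0.223 J6 0.464 F [ 2.6 -0.2 -2.1] w 0.0243 g 118 z 0.1436
t15.98 yaw 52.1 Mz 0.574 tau6 0.229 J6 0.568 F [ 2.4  1.  -1.4] w 0.0245 g 118 z 0.1435
t16.23 yaw 46.1 Mz 0.590 tau6 0.234 J6 0.673 F [ 2.2  0.3 -1.1] w 0.0248 g 118 z 0.1436
t16.48 yaw 40.1 Mz 0.617 tau6 0.239 J6 0.778 F [ 1.   0.1 -1.3] w 0.0245 g 118 z 0.1436
t16.73 yaw 34.1 Mz 0.559 tau6 0.245 J6 0.883 F [ 2.1  1.  -1.1] w 0.0248 g 118 z 0.1436
```

```bash

python3 -m pendant '[{"dx":0,"dy":0,"dz":0,"rx":0,"ry":0,"rz":2,"hand":0.01},{"dx":0,"dy":0,"dz":0,"rx":0,"ry":0,"rz":2,"hand":0.01},{"dx":0,"dy":0,"dz":0,"rx":0,"ry":0,"rz":2,"hand":0.01}]' >/dev/null; python3 q.py
python3 -m pendant '[{"dx":0,"dy":0,"dz":0,"rx":0,"ry":0,"rz":2,"hand":0.01},{"dx":0,"dy":0,"dz":0,"rx":0,"ry":0,"rz":2,"hand":0.01},{"dx":0,"dy":0,"dz":0,"rx":0,"ry":0,"rz":2,"hand":0.01}]' >/dev/null; python3 q.py
python3 -m pendant '[{"dx":0,"dy":0,"dz":0,"rx":0,"ry":0,"rz":2,"hand":0.01},{"dx":0,"dy":0,"dz":0,"rx":0,"ry":0,"rz":2,"hand":0.01},{"dx":0,"dy":0,"dz":0,"rx":0,"ry":0,"rz":2,"hand":0.01}]' >/dev/null; python3 q.py
```

```text
t16.98 yaw 28.1 Mz 0.595 tau6 0.250 J6 0.987 F [ 2.1  0.9 -1.3] w 0.0246 g 118 z 0.1436
t17.23 yaw 22.1 Mz 0.607 tau6 0.255 J6 1.092 F [ 1.6  0.6 -0.7] w 0.0246 g 118 z 0.1436
t17.48 yaw 16.1 Mz 0.574 tau6 0.261 J6 1.197 F [ 2.1  0.7 -1.8] w 0.0244 g 118 z 0.1436
```

```bash

python3 -m pendant '[{"dx":0,"dy":0,"dz":0,"rx":0,"ry":0,"rz":2,"hand":0.01},{"dx":0,"dy":0,"dz":0,"rx":0,"ry":0,"rz":2,"hand":0.01},{"dx":0,"dy":0,"dz":0,"rx":0,"ry":0,"rz":2,"hand":0.01}]' >/dev/null; python3 q.py
python3 -m pendant '[{"dx":0,"dy":0,"dz":0,"rx":0,"ry":0,"rz":2,"hand":0.01},{"dx":0,"dy":0,"dz":0,"rx":0,"ry":0,"rz":2,"hand":0.01},{"dx":0,"dy":0,"dz":0,"rx":0,"ry":0,"rz":2,"hand":0.01}]' >/dev/null; python3 q.py
python3 -m pendant '[{"dx":0,"dy":0,"dz":0,"rx":0,"ry":0,"rz":2,"hand":0.01},{"dx":0,"dy":0,"dz":0,"rx":0,"ry":0,"rz":2,"hand":0.01},{"dx":0,"dy":0,"dz":0,"rx":0,"ry":0,"rz":2,"hand":0.01}]' >/dev/null; python3 q.py
```

```text
t17.73 yaw 10.1 Mz 0.643 tau6 0.266 J6 1.301 F [ 1.1  2.  -1.4] w 0.0245 g 118 z 0.1436
t17.98 yaw 4.1 Mz 0.611 tau6 0.271 J6 1.406 F [ 1.9  1.5 -1.8] w 0.0246 g 118 z 0.1436
t18.23 yaw -1.9 Mz 0.631 tau6 0.278 J6 1.511 F [ 2.6  1.4 -0.8] w 0.0243 g 118 z 0.1436
```

```bash

python3 -m pendant '[{"dx":0,"dy":0,"dz":0,"rx":0,"ry":0,"rz":2,"hand":0.01},{"dx":0,"dy":0,"dz":0,"rx":0,"ry":0,"rz":2,"hand":0.01},{"dx":0,"dy":0,"dz":0,"rx":0,"ry":0,"rz":2,"hand":0.01}]' >/dev/null; python3 q.py
python3 -m pendant '[{"dx":0,"dy":0,"dz":0,"rx":0,"ry":0,"rz":2,"hand":0.01},{"dx":0,"dy":0,"dz":0,"rx":0,"ry":0,"rz":2,"hand":0.01},{"dx":0,"dy":0,"dz":0,"rx":0,"ry":0,"rz":2,"hand":0.01}]' >/dev/null; python3 q.py
```

```text
t18.48 yaw -7.9 Mz 0.682 tau6 0.293 J6 1.616 F [ 2.6  2.4 -1. ] w 0.0243 g 118 z 0.1436
t18.73 yaw -13.9 Mz 0.640 tau6 0.308 J6 1.720 F [ 2.4  2.2 -0.8] w 0.0245 g 118 z 0.1437
```

```bash

python3 -m pendant '[{"dx":0,"dy":0,"dz":0,"rx":0,"ry":0,"rz":2,"hand":0.01},{"dx":0,"dy":0,"dz":0,"rx":0,"ry":0,"rz":2,"hand":0.01},{"dx":0,"dy":0,"dz":0,"rx":0,"ry":0,"rz":2,"hand":0.01}]' >/dev/null; python3 q.py
python3 -m pendant '[{"dx":0,"dy":0,"dz":0,"rx":0,"ry":0,"rz":2,"hand":0.01},{"dx":0,"dy":0,"dz":0,"rx":0,"ry":0,"rz":2,"hand":0.01},{"dx":0,"dy":0,"dz":0,"rx":0,"ry":0,"rz":2,"hand":0.01}]' >/dev/null; python3 q.py
python3 -m pendant '[{"dx":0,"dy":0,"dz":0,"rx":0,"ry":0,"rz":2,"hand":0.01},{"dx":0,"dy":0,"dz":0,"rx":0,"ry":0,"rz":2,"hand":0.01},{"dx":0,"dy":0,"dz":0,"rx":0,"ry":0,"rz":2,"hand":0.01}]' >/dev/null; python3 q.py
```

```text
t18.98 yaw -19.9 Mz 0.711 tau6 0.323 J6 1.825 F [ 1.7  0.7 -0.2] w 0.0244 g 118 z 0.1437
t19.23 yaw -25.9 Mz 0.705 tau6 0.338 J6 1.930 F [1.4 2.  0.1] w 0.0240 g 118 z 0.1437
t19.48 yaw -31.9 Mz 0.726 tau6 0.353 J6 2.034 F [2.2 2.3 0.3] w 0.0240 g 118 z 0.1437
```

```bash

python3 -m pendant '[{"dx":0,"dy":0,"dz":0,"rx":0,"ry":0,"rz":2,"hand":0.01},{"dx":0,"dy":0,"dz":0,"rx":0,"ry":0,"rz":0,"hand":0.01},{"dx":0,"dy":0,"dz":0,"rx":0,"ry":0,"rz":0,"hand":0.01},{"dx":0,"dy":0,"dz":0,"rx":0,"ry":0,"rz":0,"hand":0.01}]' >/dev/null; python3 q.py
python3 -m pendant '[{"dx":0,"dy":0,"dz":0,"rx":0,"ry":0,"rz":0,"hand":0.06},{"dx":0,"dy":0,"dz":0,"rx":0,"ry":0,"rz":0,"hand":0.085},{"dx":0,"dy":0,"dz":0,"rx":0,"ry":0,"rz":0,"hand":0.085},{"dx":0,"dy":0,"dz":-0.01,"rx":0,"ry":0,"rz":0,"hand":0.085},{"dx":0,"dy":0,"dz":-0.015,"rx":0,"ry":0,"rz":0,"hand":0.085},{"dx":0,"dy":0,"dz":-0.015,"rx":0,"ry":0,"rz":0,"hand":0.085},{"dx":0,"dy":0,"dz":-0.02,"rx":0,"ry":0,"rz":0,"hand":0.085},{"dx":0,"dy":0,"dz":-0.02,"rx":0,"ry":0,"rz":0,"hand":0.085},{"dx":0,"dy":0,"dz":-0.01,"rx":0,"ry":0,"rz":0,"hand":0.085},{"dx":0,"dy":0,"dz":0,"rx":0,"ry":0,"rz":0,"hand":0.085},{"dx":0,"dy":0,"dz":0,"rx":0,"ry":0,"rz":0,"hand":0.085}]' 20 >/dev/null; python3 q.py
python3 -c "
from h import *
S=manip.get_image('side')
cv2.imwrite('pics/fin.png',S['frame'][:,:,::-1])"
```

```text
t19.82 yaw -33.9 Mz 0.453 tau6 0.450 J6 2.068 F [2.  3.4 0.9] w 0.0241 g 118 z 0.1437
t20.73 yaw -34.0 Mz 0.035 tau6 0.000 J6 2.069 F [ 0.5  0.1 -0.1] w 0.0850 g 0 z 0.2336
```

View pics/fin.png

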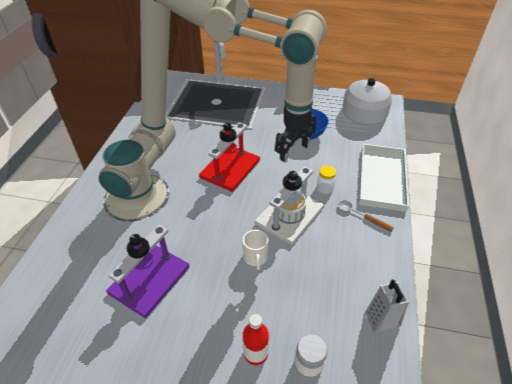

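The hand is clear above the press at (295,140). The knobs at (291,182) are released, and the mug (255,248), jar (327,178) and bottle (256,340) stand where they were. I hand the job in.

```bash
python3 -c "
from rig import manip
print(manip.sign_off())"
```

```text
the job is handed in; nothing more can be done
None
```

The job is handed in without a verdict shown: I ran the ring down onto the follower at an estimated 15–30 N, tightened the fine knob past solid to about 110 N (judged from wrist torque), and released both knobs with the other things looking undisturbed.

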